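# Close the birdhouse and stand it up

## Task

The birdhouse lies on its back on the non-slip mat with its hinged front swung open. Push the front shut with your fingertips until it is flush, then push on the top of the roof near its front eave to tip the house up until it stands upright on its floor, still on the mat. Push only: do not grip the house, lift it or ram it, and leave the sander, the nest cup and the drip cap where they are.

Things in the scene. Friction and masses are not known exactly. Their poses are not given: they have to be found in the camera images.
- house: Pine birdhouse, 0.5 to 0.8 kg, loose, lying on its back. Origin: middle of the back-bottom edge, which rests on the mat and about which the house turns as it is tipped up. Axes: x from floor to roof (level at the start, up when standing), y across the width, z from back to front (up at the start). Body 110 wide, 130 deep (z), 160 tall at the back (x), 145 at the front; boards 12 thick.
- front (a joint): Hinge of the front panel, rad: 0 = shut, flush with the side boards; grows as it opens, 1.57 = square to the front, stop 1.75; starts 1.2 to 1.6. Stiff hinge (0.08 N m): the panel stays where it is left and moves under about 1 N at its free edge, all the way to 0. Panel 83 wide, 110 from hinge to free edge, 12 thick, a black round entrance hole 40 from the hinge.
- front_hinge (a point): Middle of the front panel's hinge line, in the plane of its outer face; at x 114, y 0, z 130 in the house's axes; the line runs along y. The shut panel reaches from it towards the floor.
- front_edge (a point): Middle of the free (lower) edge of the front panel, on its outer face, 110 from the hinge. While the panel stands open on the lying house this is its highest part, and the outer face looks to the roof end.
- eave (a point): Middle of the front eave on the roof's outer face, at x 152, y 0, z 172 in the house's axes: the highest part of the roof as the house lies. The roof is a flat board 140 wide, 172 from back to front, 12 thick; its outer face slopes from x 172, z 1 at the back to here (6.6 deg), and overhangs the front by 40.
- floor_mid (a point): Centre of the floor's underside (the plane x = 0), at x 0, y 0, z 65 in the house's axes; the house stands on it. Centre of mass at about x 85, z 69: tipped up about 51 deg the house balances on its back-bottom edge, beyond that it drops onto its floor by itself, rocks a little and settles.
- mat: Black rubber non-slip mat fixed on the shelf, 420 (x) by 240 (y) by 4 thick; origin at the centre of its underside, at shelf height. The house lies roughly along the mat's x axis, roof end to +x. Friction with the house about 1, so the edge does not slip under a push high on the roof.
- sander: Red metal hand sander, 115 x 70 sole, 62 tall, loose bystander. Origin: centre of its underside, z up.
- nest_cup: White ceramic nest cup, an open bowl 96 across and 50 tall, loose bystander. Origin: centre of its underside, z up.
- drip_cap: Dented copper drip cap, a low cone 92 across and 44 tall with a small ball on top, loose bystander. Origin: centre of its underside, z up.
- front_foot (a point): Middle of the front-bottom edge, at x 0, y 0, z 130 in the house's axes; the house rests on this and the back-bottom edge when it stands.
Not all that is in view belongs to the job. There is more than one size of the house; the job needs the smallest.

How it is judged:
On the way, in this order (a step that is already met when the one before it is completed fails the run):
1. the front is shut while the house still lies on its back (value of joint front below 0.06 rad and angle between house's own z axis and vertical below 0.15 rad), for 0.2 s.
2. the house stands upright on its floor (angle between house's own x axis and vertical below 0.08 rad), for 0.2 s.
At the end, for the whole second after the job is handed in: The house stands still and upright (within 3 deg) on its floor, with its whole footprint on the mat (give or take 15 mm), the front shut within 6 deg, and the sander, nest cup and drip cap within 20 mm of where they were (angle between house's own x axis and vertical below 0.05 rad and value of joint front below 0.1 rad and height (world z) of floor_mid below 0.01 m and x of floor_mid in the frame of mat between -0.16 and 0.16 m and y of floor_mid in the frame of mat between -0.08 and 0.08 m and linear speed of house below 0.02 m/s and angular speed of house below 0.1 rad/s and distance of each of sander, nest_cup, drip_cap from where it was at the start of the episode below 0.02 m); the robot touches nothing.
It fails at once if the house is lifted: its back-bottom and front-bottom edges are both more than 15 mm above the mat (height (world z) of each of house, front_foot above 0.019 m).
It fails at once if the house is rammed: more than 80 N between the fingers and the house (contact force between the fingers and house above 80 N).
It fails at once if the house or its front is gripped: more than 36 N in all between the fingers and the house while the front is open or the house is being tipped (a push there needs under 8 N) (contact force between the fingers and house above 36 N and (value of joint front above 0.12 rad or angle between house's own z axis and vertical above 0.1 rad)).
It fails at once if the sander, the nest cup or the drip cap is moved more than 20 mm (distance of any of sander, nest_cup, drip_cap from where it was at the start of the episode above 0.02 m).
It also fails if it takes over 54 s, if anything falls off the work surface, if the arm or the gripper's body presses on something with over 40 N, if the wrist force passes 120 N, or if a joint passes its speed limit or range.

## Robot

A 6-joint arm with a two-finger parallel gripper is mounted at the origin on the work surface. World frame = base frame: x ahead of the robot, y to its left, z up, the work surface at z = 0. Lengths are in m, angles in rad, forces in N, time in s.
With the tool pointing down it reaches from about 0.375 to 0.75 m from the base axis. Payload 9 kg.
Tool frame: the origin (TCP) lies on the centre line of the jaws, within the pads' length; the fingertips stand 22 mm ahead of it and the grasp point (between the pads) lies 3 mm ahead of it; z points along the fingers, y is the direction in which the jaws open and shut (so a half turn about z gives the same grasp; the last joint's range is limited). The gripper opens to 85 mm and grips with 20 to 120 N. Pads are 22 mm wide; open, the fingers measure 114 mm over their backs; the gripper's body (76 mm by 85 mm) begins 54 mm behind the grasp point. The pads swing forward as they close: fully open they stand 13 mm farther back than shut.
Start: joints at [-1.557, 0.104, 0.097, 1.564, 0, 1.353], TCP at [0.138, -0.584, 0.253] pointing down, gripper open.
Joint ranges: [-2.99, 2.99], [-0.84, 1.86], [-1.1, 1.16], [-1.84, 2.11], [-1.51, 1.56], [-3.14, 3.14]. Speed limits (rad/s): [2.22, 2.22, 2.57, 3.14, 3.14, 3.14].

## Interface

Orientations are given as a 3x3 rotation matrix whose columns are the frame's x, y, z axes.
In Python, from workcell import readout, viewer, r gives the robot as it stands.
- The arm moves only by the tool apply_moves, never from a script. Its argument "commands" is a list that holds one entry, the list of rows, each a list of 7 numbers: the turn, a rotation vector about the tool's x, y, z in rad, then the shift along the tool's x, y, z in cm, then the closure, from -1 (fully open) to 1 (shut). A call has exactly 10 rows; each row is the pose to reach, as a shift and turn from the pose commanded when the call began, along the tool's axes at that moment; what a row does not reach only later rows make up. A row lasts 1/12 s, in which the tool goes at most 41.7 mm and 7.16 degrees, less where a joint would pass 70% of its speed; a pose out of reach is approached as far as the arm can. A call with a gripper value outside its range is refused whole. The fingers move at their own pace and stop on an object; "force" is the grip in N (left out, the last holds). Time passes only in rows, so rows that repeat a pose let the fingers close, or fill a call up. It gives the time, the measured TCP pose, the force and the opening at its end, in the units of the state.
- readout.get_state(): the state, without advancing time (a new reading comes with each control period).
- viewer.read_camera(name): name is "scene" or "side" or "wrist"; returns a dict with "frame" (480x640x3 uint8, red, green, blue), "K" (3x3 intrinsics, pixels), "extrinsics" (4x4, takes a point from camera to world coordinates); the wrist camera has in their place "hand_eye" (4x4, takes a point from camera to tool coordinates, whose origin is the TCP and whose axes are the flange's). Camera axes: x right, y up, looking along -z (the intrinsics and any distortion apply to the point x, -y, -z); pixel columns grow to the right and rows downward; lengths in m; the calibration is good to about 2 mm. A picture is of the moment at which its call begins: read the wrist's pose just before it. There is no depth.
- r.close_job(): hands the job in, once; it reports no verdict.
The state is a dict: "t": time; "qpos": joint angles; "qvel": joint speeds; "effort": joint torques, N m; "position": TCP position; "eef_rot": TCP orientation; "force": force on the tool from outside, world axes, zero at the start; "torque": the same for the moment, N m; "gripper_width": finger opening in m.
Only numpy, scipy, OpenCV 4.12 (cv2) and the standard library are available. Lean on these libraries where they do the work, as an engineer would, in place of code of your own. Each camera call takes 0.05 s, during which the arm holds its last target. There are 200 camera calls.

## Working session

There is one attempt and no reset: what is moved stays moved. The work goes in short steps, Python scripts to look and compute and a tool call to move; the robot and the scene stay as the last step left them, time stands still between calls to the robot, and variables do not carry over. Pictures are saved under pics/ and viewed, about 8 in all and at most 12, crops included, and the job is handed in when it is done.

Besides the shell and the picture viewer there is one more tool, called by a JSON object that holds its "fn" and its "kwargs", one argument or row to a line. apply_moves: Moves the arm, as the interface text tells. Its arguments: {"type":"object","properties":{"commands":{"type":"array"},"force":{"type":"number"}},"required":["commands"]}

```bash
ls; mkdir -p pics
python3 - <<'E'
from workcell import readout, viewer, r
import cv2,numpy as np,pickle
s=readout.get_state(); print(s)
d={}
for n in("scene","side"):
    c=viewer.read_camera(n); d[n]=c; cv2.imwrite(f"pics/{n}0.png",c["frame"][:,:,::-1]); print(n,c["K"],c["extrinsics"],c.keys())
pickle.dump(d,open("cams.pkl","wb"))
E
```

```text
pics
{'t': 0.0, 'qpos': array([-1.55666756e+00,  1.04702054e-01,  9.64667389e-02,  1.56391504e+00,
       -1.81068929e-05,  1.35311890e+00]), 'qvel': array([ 0.00014137,  0.00084958,  0.00300953, -0.00205909,  0.0011352 ,
       -0.00140975]), 'effort': array([ 3.74469731e-03, -5.56954622e+01,  5.03631949e+01,  1.78736035e-02,
       -2.59042663e-04, -2.35832721e-05]), 'position': array([ 0.13785433, -0.58362787,  0.25251931]), 'eef_rot': array([[ 9.73253037e-01,  2.29735772e-01, -3.72351331e-05],
       [ 2.29735610e-01, -9.73252134e-01,  1.35363260e-03],
       [ 2.74738658e-04, -1.32598128e-03, -9.99999083e-01]]), 'force': array([ 0.31827086, -0.29430138,  0.33036564]), 'torque': array([-0.02515511, -0.00287249, -0.03209068]), 'gripper_width': 0.08515070172341575}
scene [[558.83516491   0.         311.99905001]
 [  0.         558.83516491 234.02986225]
 [  0.           0.           1.        ]] [[ 0.65045619 -0.64527666  0.40065544  1.0818603 ]
 [ 0.75953881  0.55450522 -0.34003641 -0.30857768]
 [-0.00274797  0.52549214  0.85079402  1.2318903 ]
 [ 0.          0.          0.          1.        ]] dict_keys(['frame', 'K', 'extrinsics'])
side [[440.63395789   0.         319.66703527]
 [  0.         440.63395789 237.81493648]
 [  0.           0.           1.        ]] [[-0.89765091  0.31414643 -0.30908714  0.13803749]
 [-0.44060613 -0.65473967  0.61415161  0.93190046]
 [-0.00943808  0.68747944  0.72614251  1.05583732]
 [ 0.          0.          0.          1.        ]] dict_keys(['frame', 'K', 'extrinsics'])
```

View pics/scene0.png

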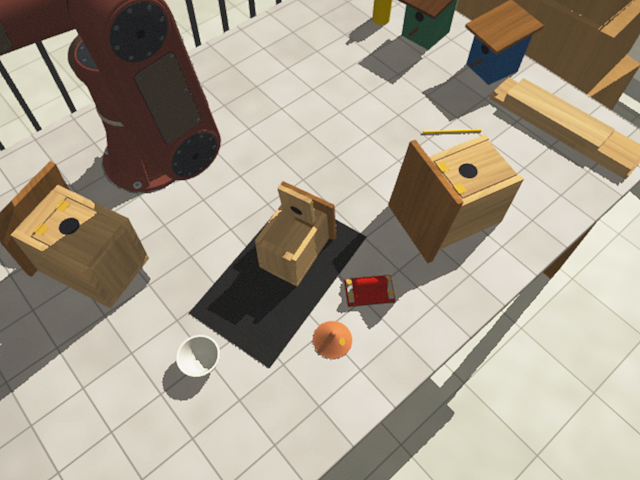

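View pics/side0.png

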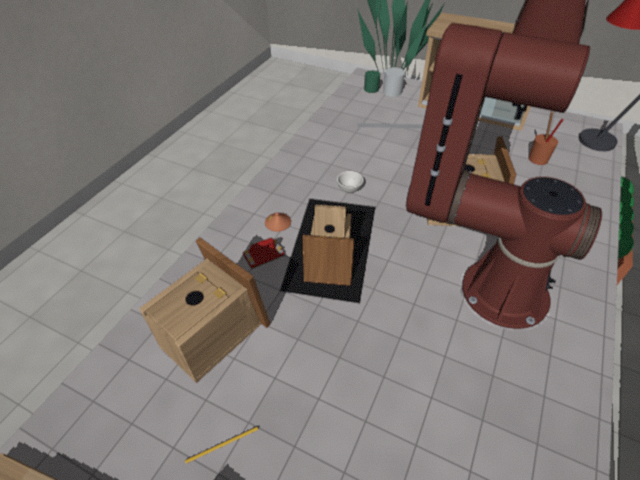

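The scene view shows three lying birdhouses: one at (75,235), one at (460,195), and one on the black mat at (295,235). The one on the mat is the smallest, and it is the only one with an open front and on the mat, so it fits. I'll confirm it in an enlarged crop of both views.

Run:
```python
import cv2,numpy as np
a=cv2.imread("pics/scene0.png")[170:320,230:370]; b=cv2.imread("pics/side0.png")[190:310,275:385]
a=cv2.resize(a,None,fx=4,fy=4,interpolation=cv2.INTER_CUBIC)[:600,:]; b=cv2.resize(b,(240*11//12*1,240)) if 0 else cv2.resize(b,None,fx=2,fy=2,interpolation=cv2.INTER_CUBIC)
o=np.zeros((600,800,3),np.uint8); o[:600,:560]=a; o[:240,570:790]=b
cv2.imwrite("pics/crop1.png",o)
```

```text
(no output)
```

View pics/crop1.png

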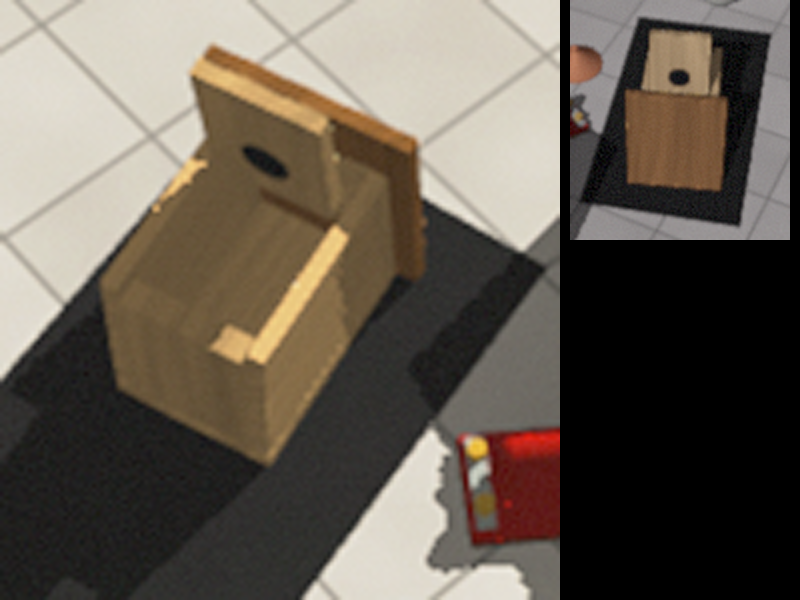

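The crop confirms it: this is the small house, with its panel open (free edge around (192,75)–(325,132) in the crop) and its roof toward the upper right. Next I'll fit the pose from both views.

```bash
cat > h.py <<'E'
import numpy as np,cv2,pickle
from scipy.optimize import least_squares
C=pickle.load(open("cams.pkl","rb"))
def proj(n,P):
    E=np.linalg.inv(C[n]["extrinsics"]); p=np.asarray(P)@E[:3,:3].T+E[:3,3]
    q=p*[1,-1,-1]@np.eye(3) if 0 else p*np.array([1,-1,-1]); q=q@C[n]["K"].T; return q[:,:2]/q[:,2:]
def toW(p,L):
    x,y,a=p[:3]; L=np.asarray(L)/1000.; c,s=np.cos(a),np.sin(a)
    return np.c_[x+c*L[:,0]-s*L[:,1],y+s*L[:,0]+c*L[:,1],L[:,2]+.004]
def panel(q,s,y): # s from hinge, outer face if inner=0
    return lambda inn:[114-s*np.cos(q)-inn*np.sin(q),y,130+s*np.sin(q)-inn*np.cos(q)]
E
python3 - <<'E'
from h import *
S=lambda u,v:(230+(u+.5)/4-.5,170+(v+.5)/4-.5); D=lambda u,v:(275+(u-570)/2,190+v/2)
fix_s=[([0,-55,130],S(262,362)),([0,-55,0],S(270,464)),([0,55,0],S(118,388)),([0,55,130],S(102,285)),([152,70,172],S(210,45)),([152,-70,172],S(417,141)),([172,-70,1],S(424,276))]
fix_d=[([152,-70,172],D(626,91)),([152,70,172],D(727,97)),([172,70,1],D(722,190)),([172,-70,1],D(627,183))]
def res(p,full=False):
    q=p[3]
    ps=[(panel(q,110,41.5)(12),S(192,75)),(panel(q,110,-41.5)(12),S(326,133))]
    pd=[(panel(q,110,-41.5)(12),D(649,30)),(panel(q,110,41.5)(12),D(712,33))]
    out=[]
    for n,l in(("scene",fix_s+ps),("side",fix_d+pd)):
        out.append(proj(n,toW(p,[a for a,b in l]))-np.array([b for a,b in l]))
    return np.vstack(out).ravel()
f=least_squares(res,[.55,0,1.57,1.4],loss="soft_l1")
print(f.x,"\n",res(f.x).reshape(-1,2).round(1))
P=toW(f.x,[[0,0,0],[152,0,172],[152,70,172],[152,-70,172],panel(f.x[3],110,0)(0),[114,0,130],[-65,0,0]]);print(P.round(4))
# mat: scene corners (189,313),(269,367),(366,237) ; side corners
M={"scene":([(189,313),(269,367),(366,237)],[[-210,120],[-210,-120],[210,-120]]),"side":([(310,200),(375,207),(283,290),(360,300)],[[-210,-120],[-210,120],[210,-120],[210,120]])}
def rm(p): return np.vstack([proj(n,toW(p,[[*a,0] for a in L]))-np.array(px) for n,(px,L) in M.items()]).ravel()
m=least_squares(rm,[.5,0,1.57],loss="soft_l1");print("mat",m.x,rm(m.x).reshape(-1,2).round(1))
a=m.x[2]; d=P[-1,:2]-m.x[:2]; print("floor_mid in mat",np.cos(a)*d[0]+np.sin(a)*d[1],-np.sin(a)*d[0]+np.cos(a)*d[1])
def gr(n,u,v,z=0):
    c=C[n];r=c["extrinsics"][:3,:3]@(np.linalg.inv(c["K"])@[u,v,1]*[1,-1,-1]);o=c["extrinsics"][:3,3];return (o+r*(z-o[2])/r[2]).round(3)
print("sander",gr("scene",369,292),"cup",gr("scene",197,360),"cone",gr("scene",332,342),"big",gr("scene",430,260),gr("scene",390,205),"bigL",gr("scene",112,307),gr("scene",147,258))
E
```

```text
[0.54344198 0.03735446 1.91875234 1.45652116] 
 [[ 0.6  1. ]
 [ 0.   1.3]
 [-0.1  0.7]
 [-0.8 -0.4]
 [-0.1 -0.3]
 [ 0.4 -0.4]
 [ 0.3 -1.8]
 [-0.6 -1.1]
 [-1.2 -0.4]
 [-0.5  1.1]
 [-0.3  1.8]
 [-0.8 -0.7]
 [ 0.2 -0.9]
 [ 0.4 -0.7]
 [-0.8 -0.2]]
[[ 0.5434  0.0374  0.004 ]
 [ 0.4916  0.1802  0.176 ]
 [ 0.4258  0.1564  0.176 ]
 [ 0.5574  0.2041  0.176 ]
 [ 0.5088  0.1327  0.2433]
 [ 0.5046  0.1445  0.134 ]
 [ 0.5656 -0.0238  0.004 ]]
mat [0.53818588 0.04993408 1.83773658] [[-1.1 -0.5]
 [ 0.1  0.7]
 [ 0.  -1.1]
 [-1.2 -2.6]
 [ 0.4 -1.6]
 [-3.2 -0. ]
 [ 0.4  2.2]]
floor_mid in mat -0.07830734777505852 -0.0070119317920841195
sander [0.718 0.181 0.   ] cup [ 0.587 -0.234  0.   ] cone [0.755 0.028 0.   ] big [0.754 0.359 0.   ] [ 0.568  0.401 -0.   ] bigL [ 0.345 -0.314  0.   ] [ 0.284 -0.179  0.   ]
```

The two-view fit agrees within about 2 px. The house back edge is at (0.543, 0.037), its x axis points at yaw 1.919, and the front is open 1.457 rad. I'll close the gripper, rise, and go around to the roof side.

{"fn": "apply_moves", "kwargs": {
  "commands": [
    [[0,0,-0.03,0,0,-3.8,1],[0,0,-0.06,0,0,-7.6,1],[0,0,-0.09,0,0,-11.4,1],[0,0,-0.115,0,0,-15,1],[0,0,-0.115,3.4,-1.6,-15,1],[0,0,-0.115,6.8,-3.2,-15,1],[0,0,-0.115,10.2,-4.8,-15,1],[0,0,-0.115,13.6,-6.4,-15,1],[0,0,-0.115,17,-8,-15,1],[0,0,-0.115,20.4,-9.6,-15,1]]
  ],
  "force": 20
}}

```text
t: 0.93
position: [0.3154, -0.4423, 0.403]
eef_rot: [[0.941, 0.34, -0.0], [0.34, -0.941, 0.0], [-0.0, -0.0, -1.0]]
force: [-1.0, -0.2, 0.1]
gripper_width: 0.0004
```

{"fn": "apply_moves", "kwargs": {
  "commands": [
    [[0,0,0,3.4,-1.4,0,1],[0,0,0,6.8,-2.8,0,1],[0,0,0,10.2,-4.1,0,1],[0,0,0,13.6,-5.5,0,1],[0,0,0,17,-6.9,0,1],[0,0,0,20.4,-8.2,0,1],[0,0,0,23.8,-9.5,0,1],[0,0,0,26.7,-10.7,0,1],[0,0,0,27.7,-14.5,0,1],[0,0,0,28.7,-18.3,0,1]]
  ]
}}

```text
t: 1.77
position: [0.5229, -0.1729, 0.4005]
eef_rot: [[0.94, 0.34, -0.004], [0.34, -0.94, 0.002], [-0.003, -0.004, -1.0]]
force: [0.5, 0.1, 1.2]
gripper_width: -0.0003
```

{"fn": "apply_moves", "kwargs": {
  "commands": [
    [[0,0,0,1,-3.8,0,1],[0,0,0,2,-7.6,0,1],[0,0,0,3,-11.4,0,1],[0,0,0,4,-15.2,0,1],[0,0,0,5,-19,0,1],[0,0,0,6,-22.8,0,1],[0,0,0,7,-26.6,0,1],[0,0,0,8,-30.4,0,1],[0,0,0,9,-34.4,0,1],[0,0,0,9,-34.4,0,1]]
  ]
}}

```text
t: 2.6
position: [0.4881, 0.186, 0.403]
eef_rot: [[0.938, 0.345, -0.001], [0.345, -0.938, 0.002], [-0.0, -0.002, -1.0]]
force: [-0.2, 0.3, -0.4]
gripper_width: -0.0
```

```bash
cat >> h.py <<'E'
HP=np.array([.54344,.03735,1.91875])
def loc(pos):
    c,s=np.cos(HP[2]),np.sin(HP[2]);d=np.asarray(pos)[:2]-HP[:2]
    return np.array([c*d[0]+s*d[1],-s*d[0]+c*d[1],pos[2]-.004])*1000
E
python3 - <<'E'
from h import *
from workcell import readout,viewer
s=readout.get_state();print(s["t"],s["position"],loc(s["position"]).round(1),s["force"],s["gripper_width"])
a=viewer.read_camera("side")["frame"][:,:,::-1];b=viewer.read_camera("scene")["frame"][:,:,::-1]
z=lambda i,f:cv2.resize(i,None,fx=f,fy=f,interpolation=cv2.INTER_CUBIC)
o=np.hstack([z(a[90:310,260:420],2.5),z(b[60:280,220:380],2.5)]);cv2.imwrite("pics/c2.png",o);print(o.shape)
E
```

```text
2.6 [0.4880965  0.18604641 0.40304191] [158.7   1.3 399. ] [-0.23400493  0.30498784 -0.44884743] -3.871026996988288e-05
(550, 800, 3)
```

View pics/c2.png

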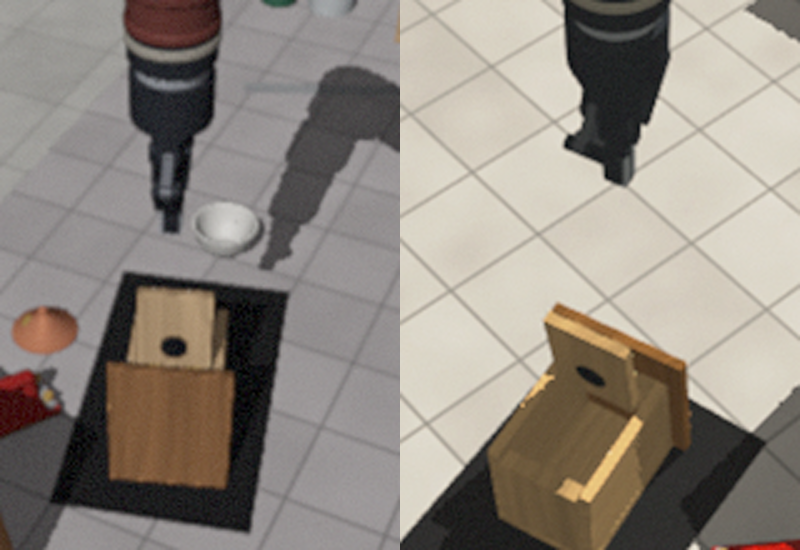

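The side crop shows the tip at (172,232), and the scene crop shows it at (620,184). Both are above the roof end with nothing disturbed. I'll measure how far the tip stands ahead of the TCP.

Run:
```python
from h import *
for d in(.015,.022,.029,.035): 
    p=np.array([[.4881,.186,.403-d]]); print(d,"side",proj("side",p).round(1),"scene",proj("scene",p).round(1))
print("seen side 328.8 182.8, scene 308 133.6")
```

```text
0.015 side [[328.4 179.5]] scene [[307.9 127.7]]
0.022 side [[328.3 181.7]] scene [[307.9 130.1]]
0.029 side [[328.3 184. ]] scene [[308.  132.4]]
0.035 side [[328.3 185.9]] scene [[308.  134.4]]
seen side 328.8 182.8, scene 308 133.6
```

Tip offset of about 22 mm holds. Going down behind the panel.

{"fn": "apply_moves", "kwargs": {
  "commands": [
    [[0,0,0,0,0,3.5,1],[0,0,0,0,0,7,1],[0,0,0,0,0,10.5,1],[0,0,0,0,0,13.5,1],[0,0,0,0,0,16.5,1],[0,0,0,0,0.6,16.5,1],[0,0,0,0,1.2,16.5,1],[0,0,0,0,1.8,16.5,1],[0,0,0,0,2.4,16.5,1],[0,0,0,0,3.0,16.5,1]]
  ]
}}

```text
t: 3.53
position: [0.5013, 0.1508, 0.2406]
eef_rot: [[0.941, 0.339, 0.003], [0.339, -0.941, -0.0], [0.003, 0.001, -1.0]]
force: [0.8, 0.2, -0.2]
gripper_width: 0.0001
```

{"fn": "apply_moves", "kwargs": {
  "commands": [
    [[0,0,0,0,0.5,0,1],[0,0,0,0,1,0,1],[0,0,0,0,1.5,0,1],[0,0,0,0,2,0.1,1],[0,0,0,0,2.5,0.15,1],[0,0,0,0,2.9,0.2,1],[0,0,0,0,3.3,0.4,1],[0,0,0,0,3.7,0.6,1],[0,0,0,0,4.0,0.7,1],[0,0,0,0,4.25,0.85,1]]
  ]
}}

```text
t: 4.37
position: [0.5144, 0.1116, 0.2295]
eef_rot: [[0.94, 0.34, -0.0], [0.34, -0.94, -0.0], [-0.0, -0.0, -1.0]]
force: [-0.7, 1.0, 1.0]
gripper_width: 0.0004
```

```bash
cat > snap.py <<'E'
import sys
from h import *
from workcell import readout,viewer
s=readout.get_state();print(s["t"],s["position"].round(4),loc(s["position"]).round(1),s["force"].round(2))
if len(sys.argv)>1:
    a=viewer.read_camera("side")["frame"][:,:,::-1];b=viewer.read_camera("scene")["frame"][:,:,::-1]
    z=lambda i,f:cv2.resize(i,None,fx=f,fy=f,interpolation=cv2.INTER_CUBIC)
    cv2.imwrite(f"pics/{sys.argv[1]}.png",np.hstack([z(a[130:330,260:420],2.5),z(b[120:320,220:380],2.5)]))
E
python3 snap.py c3
```

```text
4.3667 [0.5144 0.1116 0.2295] [ 79.7   1.9 225.5] [-0.66  0.96  0.98]
```

View pics/c3.png

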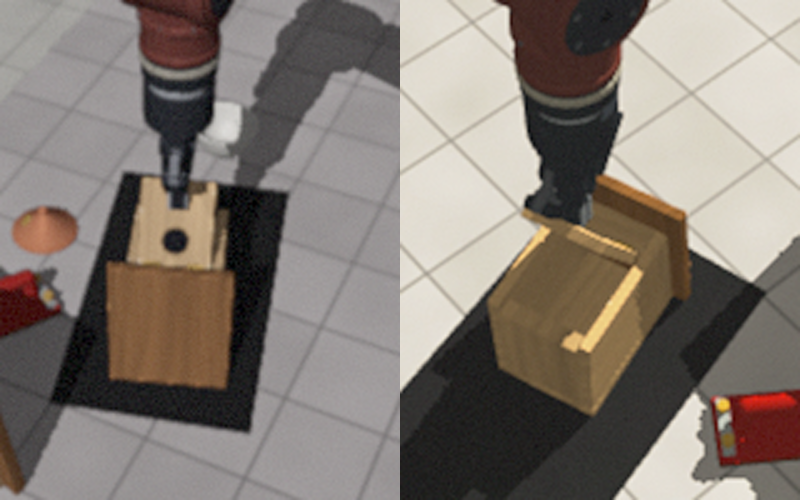

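The panel is following: the tip is on its outer face near the free edge at about 56 deg, and the house hasn't moved. I'll continue the arc.

{"fn": "apply_moves", "kwargs": {
  "commands": [
    [[0,0,0,0,0.4,0.3,1],[0,0,0,0,0.8,0.6,1],[0,0,0,0,1.35,1.1,1],[0,0,0,0,1.85,1.7,1],[0,0,0,0,2.3,2.3,1],[0,0,0,0,2.75,2.95,1],[0,0,0,0,3.1,3.65,1],[0,0,0,0,3.4,4.35,1],[0,0,0,0,3.6,5.1,1],[0,0,0,0,3.8,5.8,1]]
  ]
}}

```text
t: 5.3
position: [0.5273, 0.0759, 0.1708]
eef_rot: [[0.941, 0.34, -0.0], [0.34, -0.941, -0.0], [-0.0, -0.0, -1.0]]
force: [-0.5, 0.5, -0.2]
gripper_width: 0.0
```

{"fn": "apply_moves", "kwargs": {
  "commands": [
    [[0,0,0,0,0,0.1,1],[0,0,0,0,0,0.3,1],[0,0,0,0,0.05,0.5,1],[0,0,0,0,0.05,0.7,1],[0,0,0,0,0.1,0.85,1],[0,0,0,0,0.1,1.0,1],[0,0,0,0,0.1,1.1,1],[0,0,0,0,0.1,1.2,1],[0,0,0,0,0.1,1.25,1],[0,0,0,0,0.1,1.25,1]]
  ]
}}

```text
t: 6.13
position: [0.5277, 0.0752, 0.1592]
eef_rot: [[0.94, 0.34, 0.0], [0.34, -0.94, -0.0], [-0.0, 0.0, -1.0]]
force: [0.3, -0.5, 0.0]
gripper_width: 0.0001
```

{"fn": "apply_moves", "kwargs": {
  "commands": [
    [[0,0,0,0,0,0.05,1],[0,0,0,0,0,0.1,1],[0,0,0,0,0,0.15,1],[0,0,0,0,0,0.2,1],[0,0,0,0,0,0.25,1],[0,0,0,0,0,0.3,1],[0,0,0,0,0,0.3,1],[0,0,0,0,0,0.3,1],[0,0,0,0,0,0.3,1],[0,0,0,0,0,0.3,1]]
  ]
}}

```text
t: 6.97
position: [0.5276, 0.0752, 0.1562]
eef_rot: [[0.94, 0.34, -0.0], [0.34, -0.94, -0.0], [-0.0, -0.0, -1.0]]
force: [-0.6, 0.3, -0.4]
gripper_width: -0.0005
```

{"fn": "apply_moves", "kwargs": {
  "commands": [
    [[0,0,0,0,0,0.03,1],[0,0,0,0,0,0.06,1],[0,0,0,0,0,0.1,1],[0,0,0,0,0,0.1,1],[0,0,0,0,0,0.1,1],[0,0,0,0,0,0.1,1],[0,0,0,0,0,0.1,1],[0,0,0,0,0,0.1,1],[0,0,0,0,0,0.1,1],[0,0,0,0,0,0.1,1]]
  ]
}}

```text
t: 7.8
position: [0.5277, 0.0752, 0.1559]
eef_rot: [[0.94, 0.34, 0.0], [0.34, -0.94, -0.0], [0.0, 0.0, -1.0]]
force: [-2.7, 0.5, 6.3]
gripper_width: 0.0002
```

{"fn": "apply_moves", "kwargs": {
  "commands": [
    [[0,0,0,0,0,0.03,1],[0,0,0,0,0,0.06,1],[0,0,0,0,0,0.06,1],[0,0,0,0,0,0.06,1],[0,0,0,0,0,0.06,1],[0,0,0,0,0,0.06,1],[0,0,0,0,0,0.06,1],[0,0,0,0,0,0.06,1],[0,0,0,0,0,0.06,1],[0,0,0,0,0,0.06,1]]
  ]
}}

```text
t: 8.63
position: [0.5278, 0.0752, 0.1559]
eef_rot: [[0.94, 0.34, 0.001], [0.34, -0.94, -0.0], [0.001, 0.001, -1.0]]
force: [-4.8, -0.1, 9.6]
gripper_width: 0.0001
```

The front is flush: force rises to 9.6 N with no further travel, and the tip is at 0.134, which matches the panel plane. Next I'll retreat up and over to the roof side and take a picture.

{"fn": "apply_moves", "kwargs": {
  "commands": [
    [[0,0,0,0,0,-1,1],[0,0,0,0,0,-4.5,1],[0,0,0,0,0,-8.5,1],[0,0,0,0,0,-12,1],[0,0,0,0,-3.5,-14,1],[0,0,0,0,-7,-14,1],[0,0,0,0,-10.5,-14,1],[0,0,0,0,-13.5,-14,1],[0,0,0,0,-16.5,-14,1],[0,0,0,0,-16.5,-14,1]]
  ]
}}

```text
t: 9.47
position: [0.4697, 0.2343, 0.2954]
eef_rot: [[0.939, 0.344, 0.0], [0.344, -0.939, 0.001], [0.001, -0.001, -1.0]]
force: [0.7, 0.0, 0.6]
gripper_width: 0.0002
```

```bash
python3 snap.py c4
```

```text
9.4667 [0.4697 0.2343 0.2954] [210.3   2.1 291.4] [0.69 0.05 0.57]
```

View pics/c4.png

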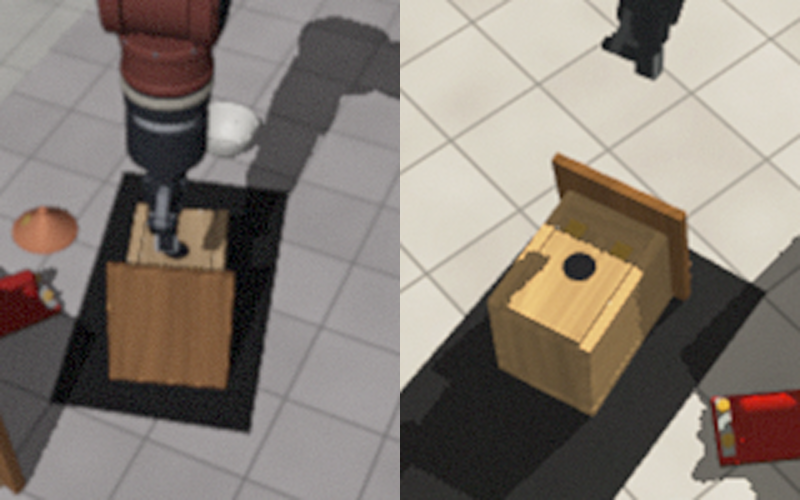

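The house is unmoved, the front is flush with the hole at (579,267), and the finger is beyond the roof. I'll lower it and approach the roof face near the eave.

{"fn": "apply_moves", "kwargs": {
  "commands": [
    [[0,0,0,0,0,3.5,1],[0,0,0,0,0,7,1],[0,0,0,0,0,10,1],[0,0,0,0,0,11.3,1],[0,0,0,0,1,11.3,1],[0,0,0,0,2,11.3,1],[0,0,0,0,2.8,11.3,1],[0,0,0,0,3.3,11.3,1],[0,0,0,0,3.6,11.3,1],[0,0,0,0,3.6,11.3,1]]
  ]
}}

```text
t: 10.4
position: [0.4848, 0.1957, 0.1829]
eef_rot: [[0.941, 0.339, 0.002], [0.339, -0.941, 0.0], [0.002, 0.001, -1.0]]
force: [0.5, 0.8, 0.4]
gripper_width: 0.0001
```

{"fn": "apply_moves", "kwargs": {
  "commands": [
    [[0,0,0,0,0.1,0,1],[0,0,0,0,0.2,0,1],[0,0,0,0,0.3,0,1],[0,0,0,0,0.4,0,1],[0,0,0,0,0.5,0,1],[0,0,0,0,0.6,0,1],[0,0,0,0,0.7,-0.1,1],[0,0,0,0,0.8,-0.2,1],[0,0,0,0,0.9,-0.3,1],[0,0,0,0,1.0,-0.4,1]]
  ]
}}

```text
t: 11.23
position: [0.4869, 0.189, 0.1869]
eef_rot: [[0.94, 0.342, 0.0], [0.342, -0.94, 0.003], [0.002, -0.003, -1.0]]
force: [-3.9, 9.0, 8.3]
gripper_width: -0.0
```

Contact is made and tipping has begun: about 13 N in all, partly because I was rising too slowly. I'll continue the arc with more rise.

{"fn": "apply_moves", "kwargs": {
  "commands": [
    [[0,0,0,0,0.1,-0.5,1],[0,0,0,0,0.5,-0.9,1],[0,0,0,0,1.0,-1.4,1],[0,0,0,0,1.5,-1.8,1],[0,0,0,0,2.0,-2.15,1],[0,0,0,0,2.6,-2.5,1],[0,0,0,0,3.2,-2.85,1],[0,0,0,0,3.8,-3.2,1],[0,0,0,0,4.4,-3.5,1],[0,0,0,0,5.0,-3.8,1]]
  ]
}}

```text
t: 12.07
position: [0.5045, 0.1394, 0.224]
eef_rot: [[0.941, 0.34, 0.0], [0.34, -0.941, -0.0], [0.0, 0.0, -1.0]]
force: [-1.5, 1.8, -0.3]
gripper_width: -0.0002
```

```bash
python3 snap.py c5
```

```text
12.0667 [0.5045 0.1394 0.224 ] [109.2   1.8 220. ] [-1.46  1.83 -0.27]
```

View pics/c5.png

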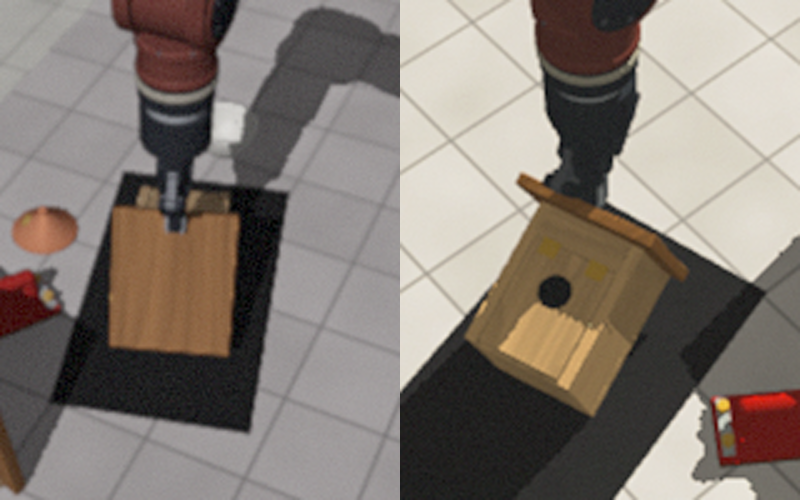

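The house is tipping as planned, at about 19 deg, square, with the front shut. The tip is on the roof just below the eave. Continuing.

{"fn": "apply_moves", "kwargs": {
  "commands": [
    [[0,0,0,0,0.8,-0.4,1],[0,0,0,0,1.6,-0.7,1],[0,0,0,0,2.4,-1.0,1],[0,0,0,0,3.25,-1.25,1],[0,0,0,0,4.1,-1.5,1],[0,0,0,0,4.95,-1.7,1],[0,0,0,0,5.8,-1.85,1],[0,0,0,0,6.7,-2.0,1],[0,0,0,0,7.6,-2.1,1],[0,0,0,0,8.4,-2.15,1]]
  ]
}}

```text
t: 13.0
position: [0.5333, 0.06, 0.2459]
eef_rot: [[0.941, 0.34, 0.001], [0.34, -0.941, -0.0], [0.001, 0.001, -1.0]]
force: [-2.1, 0.6, 6.1]
gripper_width: -0.0002
```

{"fn": "apply_moves", "kwargs": {
  "commands": [
    [[0,0,0,0,0.5,0,1],[0,0,0,0,1.0,0,1],[0,0,0,0,1.5,0.03,1],[0,0,0,0,2.0,0.07,1],[0,0,0,0,2.5,0.1,1],[0,0,0,0,3.0,0.15,1],[0,0,0,0,3.4,0.2,1],[0,0,0,0,3.7,0.25,1],[0,0,0,0,3.9,0.3,1],[0,0,0,0,4.0,0.3,1]]
  ]
}}

```text
t: 13.83
position: [0.5463, 0.023, 0.2415]
eef_rot: [[0.941, 0.34, -0.001], [0.34, -0.941, -0.0], [-0.001, -0.0, -1.0]]
force: [0.0, 0.4, 0.0]
gripper_width: -0.0002
```

```bash
python3 snap.py c6
```

```text
13.8333 [0.5463 0.023  0.2415] [-14.4   2.2 237.5] [0.04 0.43 0.01]
```

View pics/c6.png

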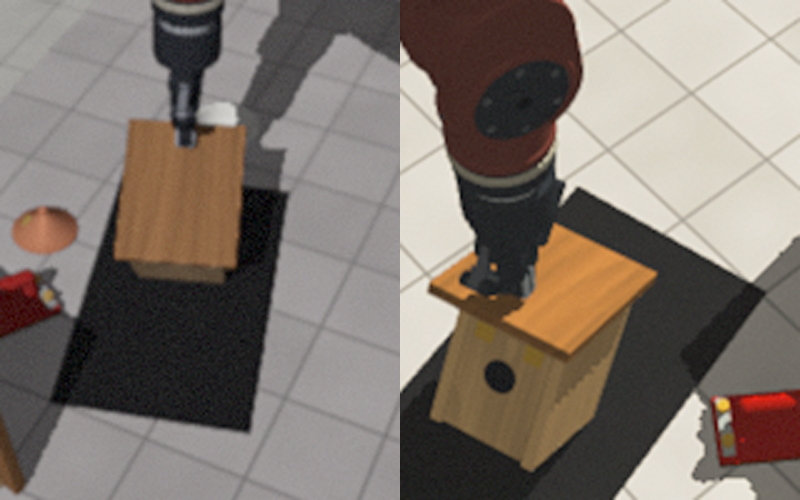

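The house is past balance, at about 60 deg or more, and falling free of the finger. I'll retreat upward and let it settle.

{"fn": "apply_moves", "kwargs": {
  "commands": [
    [[0,0,0,0,-0.5,-1,1],[0,0,0,0,-1,-3,1],[0,0,0,0,-2,-6,1],[0,0,0,0,-4,-9,1],[0,0,0,0,-7,-11,1],[0,0,0,0,-10,-12,1],[0,0,0,0,-13.5,-12,1],[0,0,0,0,-17,-12,1],[0,0,0,0,-20,-12,1],[0,0,0,0,-20,-12,1]]
  ]
}}

```text
t: 14.77
position: [0.4761, 0.2161, 0.3635]
eef_rot: [[0.939, 0.344, 0.001], [0.344, -0.939, 0.002], [0.001, -0.001, -1.0]]
force: [-0.2, 0.3, -1.0]
gripper_width: 0.0001
```

{"fn": "apply_moves", "kwargs": {
  "commands": [
    [[0,0,0,0,0,0,1],[0,0,0,0,0,0,1],[0,0,0,0,0,0,1],[0,0,0,0,0,0,1],[0,0,0,0,0,0,1],[0,0,0,0,0,0,1],[0,0,0,0,0,0,1],[0,0,0,0,0,0,1],[0,0,0,0,0,0,1],[0,0,0,0,0,0,1]]
  ]
}}

```text
t: 15.6
position: [0.4784, 0.2115, 0.3622]
eef_rot: [[0.94, 0.34, -0.0], [0.34, -0.94, -0.0], [-0.0, 0.0, -1.0]]
force: [-1.6, -0.2, -0.9]
gripper_width: 0.0001
```

Run:
```python
from h import *
from workcell import viewer
a=viewer.read_camera("side")["frame"][:,:,::-1].copy();b=viewer.read_camera("scene")["frame"][:,:,::-1].copy()
c,s=np.cos(HP[2]),np.sin(HP[2])
def st(L): # standing: house (x,y,z)->local (-z,y,x)
    L=np.array(L,float); return toW(HP,np.c_[-L[:,2],L[:,1],L[:,0]])
L=[[0,55,0],[0,-55,130],[0,55,130],[152,70,172],[152,-70,172],[172,70,1],[172,-70,1]]
z=lambda i:cv2.resize(i,None,fx=2.5,fy=2.5,interpolation=cv2.INTER_CUBIC)
o=[]
for n,i,(x,y) in(("side",a,(240,110)),("scene",b,(180,150))):
    k=z(i[y:y+220,x:x+160])
    for u,v in proj(n,st(L)): cv2.circle(k,(int((u-x+.5)*2.5),int((v-y+.5)*2.5)),3,(255,0,255),1)
    o.append(k)
cv2.imwrite("pics/c7.png",np.hstack(o))
# bystander motion
for n,i in(("side",a),("scene",b)):
    d=np.abs(i.astype(int)-C[n]["frame"][:,:,::-1]).max(2)
    for nm,(u,v,w) in {"side":dict(cup=(350,181,18),cone=(278,219,16),sander=(264,251,20)),"scene":dict(cup=(197,356,26),cone=(332,340,24),sander=(369,290,28))}[n].items(): print(n,nm,(d[v-w:v+w,u-w:u+w]>60).mean().round(3))
```

```text
side cup 0.676
side cone 0.0
side sander 0.0
scene cup 0.515
scene cone 0.0
scene sander 0.0
```

View pics/c7.png

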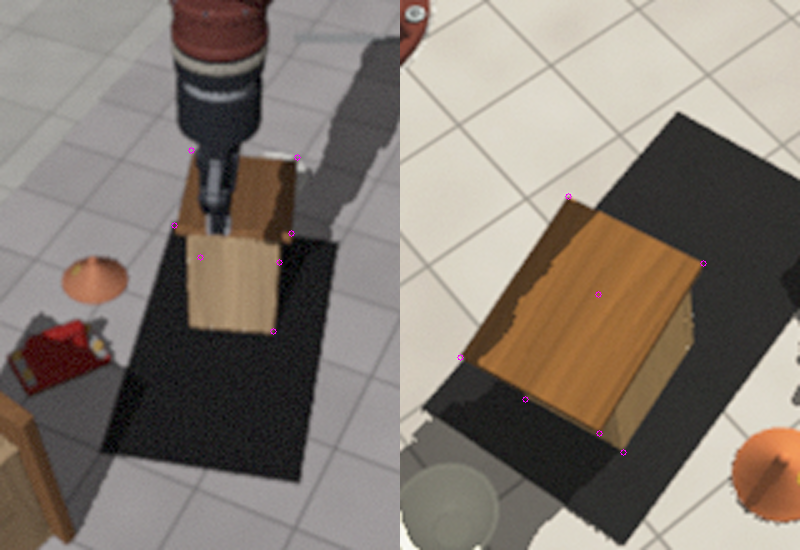

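The house is upright: the overlaid predicted standing corners match its roof and floor corners in both views. The cone and sander are unchanged. The cup pixels differ because it is now in shadow, but its rim still centres at about (199,354) in the scene view, the same as before. Handing in.

```bash
python3 -c "
from workcell import r,readout
print(r.close_job()); s=readout.get_state(); print(s['t'],s['force'])"
```

```text
the job is handed in; nothing more can be done
None
the job is handed in; nothing more can be done
```

The birdhouse now stands upright on the mat with its front shut, and I handed the job in at about 15.7 s. The hand-in reports no verdict, so this rests on my own checks.

- **Shutting the front:** I pushed the panel closed with shut fingertips along its hinge arc. It came up flush, with 9.6 N at the end and no further travel, and the house did not move.
- **Tipping up:** I pushed the roof just below the eave along the tipping arc. The highest force I read was about 13 N, early on, because I was rising too slowly. The house passed its balance point and dropped onto its floor by itself, clear of the finger.
- **House position:** In the last pictures the roof and floor corners matched the predicted standing pose in both views. The floor centre is about (-0.08, -0.01) m from the mat centre. The arm was well clear of the house.
- **Front after tipping:** I last saw the panel shut as the house dropped. It was hidden in the final views.
- **Bystanders:** The sander and drip cap showed no change in the pictures. The automatic check flagged the nest cup, because it is now in shadow and partly hidden by the roof in the side view. By eye, its rim is where it was, within about 2 px (roughly 4 mm).

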